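Open the butter crock, bring it to the front of the carousel and hold the turntable

ROBOT

A 6-joint arm with a two-finger parallel gripper is mounted at the origin on the work surface. World frame = base frame: x ahead of the robot, y to its left, z up, the work surface at z = 0. Lengths are in m, angles in rad, forces in N, time in s.
With the tool pointing down it reaches from about 0.275 to 0.875 m from the base axis. Payload 12.5 kg.
Tool frame: the origin (TCP) lies at the very end of the fingers, on their centre line; the grasp point (between the pads) lies 19 mm behind it; x points along the fingers, y is the direction in which the jaws open and shut, and the axes are right-handed (so a half turn about x gives the same grasp; the last joint's range is limited). The gripper opens to 85 mm and grips with 20 to 120 N. Pads are 22 mm wide; open, the fingers measure 114 mm over their backs; the gripper's body (76 mm by 85 mm) begins 54 mm behind the grasp point. The pads swing forward as they close: fully open they stand 13 mm farther back than shut.
Start: joints at [1.249, 0.351, 1.652, -0, 1.139, -0.085], TCP at [0.129, 0.535, 0.231] pointing down, gripper open.
Joint ranges: [-2.75, 2.75], [-0.79, 2.1], [0.01, 2.65], [-1.57, 4.71], [0.07, 3.14], [-2.87, 2.87]. Speed limits (rad/s): [2.22, 2.22, 2.79, 3.14, 3.14, 3.14].

INTERFACE

Orientations are given as a 3x3 rotation matrix whose columns are the frame's x, y, z axes.
In Python, from bench import manip gives the robot as it stands. Calls block until the motion is done:
- manip.move_ptp(position, orientation): joint-space move of the TCP to a pose.
- manip.move_l(position, attitude=None, max_speed=0.15): straight line of the TCP; attitude=None keeps the orientation; max_speed is the mean speed in m/s.
- manip.move_j(angles): joint-space move.
- manip.set_gripper(opening, effort=None): opening from 0.0 (shut) to 1.0 (fully open); effort is the grip in N (None keeps the last); returns when the fingers have stopped.
- manip.dwell(seconds).
- manip.inverse_kinematics(position, orientation): joint angles nearest the present ones, or None.
- manip.grab_frame(name): name is "scene" or "top" or "wrist"; returns (picture, depth): 384x512x3 uint8, red, green, blue; 384x512 float32, m along the optical axis (not along the pixel's ray), 0 where there is no reading.
- manip.get_calibration(name): a dict with "camera_matrix" (3x3 intrinsics, pixels), "k1" (the pictures are not rectified: a ray, as slopes to the right and down, at radius r is drawn at 1 + k1 r^2 times it, then the intrinsics apply), "R" (3x3) and "t" (3): a world point X has camera coordinates R X + t. Camera axes: x right, y down, z forward; pixel columns grow to the right and rows downward; lengths in m; the calibration is good to about 2 mm. A picture is of the moment at which its call begins: read the wrist's pose just before it. get_calibration takes no time and is no camera call; for the wrist camera it gives the pose at the moment of the call.
A pose or a line that the arm cannot do raises manip.Unreachable and nothing moves.
- manip.sign_off(): hands the job in, once; it reports no verdict.
Trained networks look in the newest picture that a camera, given by its name, has taken for a name from the list of things; names that differ only in an ending like _2 or _b are one class to them, and where a whole thing is asked for, a point or a joint stands for the part that bears it (a point fixed in the world has none). Each returns a list of dicts, best first, with "confidence" (0 to 1); they miss things now and then, are a little off and sometimes report something else, mostly with a low value. They report only what shows in the picture. A call takes as long as a camera call. They do not tell look-alikes from the thing itself.
- manip.look_for(camera, name): "at" ([x, y, z] in m, in world coordinates, good to about 4 mm: the middle of the surface that is visible of it).
Readings, each from a call of its own:
- manip.current_time(): time.
- manip.current_qpos(): joint angles.
- manip.current_joint_vel(): joint speeds.
- manip.current_joint_torque(): joint torques, N m.
- manip.current_ee_pos(): TCP position.
- manip.current_tcp_rot(): TCP orientation.
- manip.current_force(): force on the tool from outside, world axes, zero at the start.
- manip.current_ft_torque(): the same for the moment, N m.
- manip.current_grip_width(): opening from 0.0 (shut) to 1.0 (fully open).
Only numpy, scipy, OpenCV 4.12 (cv2) and the standard library are available. Lean on these libraries where they do the work, as an engineer would, in place of code of your own. Each camera call takes 0.05 s, during which the arm holds its last target. There are 200 camera calls.

TASK

I want to refill the butter crock, the round pot with the knobbed lid on the breakfast carousel: lift its lid off by the knob and set it down gently, knob up, in the middle of the round bamboo coaster. Then take the upright steel post of the turntable and turn it until the open crock stands right behind the tongue that sticks out of the carousel's foot, and finish while still gripping the post, holding the turntable still. Leave the other things on the ledge where they are and keep the pots on the carousel upright.

Things in the scene. Friction and masses are not known exactly. Their poses are not given: they have to be found in the camera images.
- lid_knob (a point): grasp point on the knob of the crock's loose white ceramic lid: on the axis, 10 mm below the knob's top, 24 mm above the lid's flat upper face and 37 mm above the lid's underside (the spigot's) on which it stands when set down. Knob: plain upright cylinder, 20 mm diameter, 34 mm tall. z axis: up along the knob
- lid: the same lid: disc 82 mm diameter, 7 mm thick, with a 65 mm spigot 6 mm deep below it that sits loosely in the crock's mouth (lift straight up; clear after 10 mm). About 110 g. Origin at the centre of the spigot's underside, z up through the knob
- crock_mid (a point): centre, half-way up, of the loose white ceramic butter crock: round, 80 mm diameter (foot 69 mm), 50 mm tall, 5 mm wall, empty. It stands on the turntable in one of three low steel rings (7 mm high, about 2 mm play), 75 mm from the axis; which of the three changes
- coaster_top (a point): centre of the upper face of the round bamboo coaster, 120 mm diameter, 10 mm thick, fixed to the ledge; lies on the left or on the right of the carousel
- post_grip (a point): grasp point on the turning post: on its axis, 20 mm below its top. Plain upright round steel post, 14 mm diameter, 120 mm tall, fixed on the turntable 105 mm from the axis, half-way between two of the rings; its top is 150 mm above the ledge, well above the pots, so open fingers at this height pass over them once the lid is off
- grip_post: the same post, which turns with the turntable; origin at the centre of its lower end, on the disc's upper face
- hub (a point): centre of the turntable: on the vertical turning axis, at the disc's upper face (30 mm above the ledge). Bamboo disc 250 mm diameter, 16 mm thick
- carousel (a joint): angle of the turntable from where it stood at the start (0), rad, growing anticlockwise seen from above; turns more than a full turn either way without stops and stays where it is left. Light friction of 0.05 N m (about 0.5 N at the post).
- front_spot (a point): the place, 75 mm from the turning axis, right behind the tongue (between axis and tongue) where the crock's centre has to be; at the height of the disc's upper face. It stays with the foot and does not turn with the disc. x axis: from the tongue to the turning axis
- tongue_tip (a point): rounded tip of the flat steel tongue, 34 mm wide, that marks the carousel's front: it sticks out of the fixed foot from under the disc, to 187 mm from the turning axis, roughly towards the robot
- jam: bystander on the carousel in one of the rings: glass jam jar with a steel screw cap, 67 mm diameter, 66 mm tall, loose; origin under its centre
- mustard: bystander on the carousel in one of the rings: closed stoneware mustard pot with a narrow neck, 69 mm diameter, 61 mm tall, loose; origin under its centre
- plate: bystander: glass side plate, 150 mm diameter, 14 mm tall, on the side of the carousel where the coaster is not; origin under its centre
- fork: bystander: steel fork, about 190 mm long, 5 mm thick, lying just beyond the carousel; origin under its middle, tines to its +x
- spatula: bystander: plastic spatula lying beyond the fork, near the ledge's far edge; origin on its underside
- mug: bystander: white mug, 80 mm diameter, 88 mm tall, far right; origin under its centre
- mill: bystander: wooden pepper mill, 52 mm diameter, 112 mm tall, far left; origin under its centre
Mind the look-alikes: they are no part of the job. Of the things that look like the part that bears coaster_top, take the one that is nearest to the robot's base at the start.

How it is judged:
On the way, in this order (a step that is already met when the one before it is completed fails the run):
1. the lid rests knob up on the coaster, let go (horizontal distance between lid_knob and coaster_top below 0.03 m and height (world z) of lid_knob below 0.053 m and angle between lid_knob's own z axis and vertical below 0.12 rad and contact force between lid and the fingers below 0.1 N), for 0.2 s.
2. the post is gripped and the crock stands still behind the tongue (horizontal distance between crock_mid and front_spot below 0.015 m and contact force between grip_post and the fingers above 2 N and velocity of joint carousel between -0.06 and 0.06 rad/s), for 0.3 s.
At the end, for the whole second after the job is handed in: Fingers grip the turning post (over 2 N); turntable still (under 0.06 rad/s), crock centre within 15 mm of the front spot; crock and jars upright in their rings; lid at rest, let go, knob up (within 0.12 rad) on the coaster, within 30 mm of its centre (all of step 1 and all of step 2 and linear speed of lid below 0.03 m/s and angle between each of crock_mid, jam, mustard's own z axis and vertical below 0.12 rad and horizontal distance between each of jam, mustard and hub below 0.085 m); the arm keeps its last pose, push and grip.
It fails at once if a pot on the carousel is tipped (angle between any of crock_mid, jam, mustard's own z axis and vertical above 0.35 rad).
It fails at once if the lid is dropped (falls faster than 0.5 m/s out of the fingers) (linear speed of lid above 0.5 m/s and contact force between lid and the fingers below 0.05 N).
It fails at once if a bystander on the ledge is shifted by more than 30 mm (distance of any of plate, fork, spatula, mug, mill from where it was at the start of the episode above 0.03 m).
It also fails if it takes over 61 s, if anything falls off the work surface, if the arm or the gripper's body presses on something with over 40 N, if the wrist force passes 120 N, or if a joint passes its speed limit or range.

## Working session

There is one attempt and no reset: what is moved stays moved. The work goes in short steps, each a Python script; the robot and the scene stay as the last script left them, time stands still between calls to the robot, and variables do not carry over. Pictures are saved under pics/ and viewed, about 8 in all and at most 12, crops included, and the job is handed in when it is done.

```bash
ls; mkdir -p pics
cat > h.py <<'E'
import numpy as np, cv2
from bench import manip
def px2world(cam,u,v,z=None,depth=None,cal=None):
    c=cal or manip.get_calibration(cam); K=np.array(c["camera_matrix"]);k=c["k1"];R=np.array(c["R"]);t=np.array(c["t"])
    d=np.array([(u-K[0,2])/K[0,0],(v-K[1,2])/K[1,1]]); s=d.copy()
    for _ in range(20): s=d/(1+k*(s@s))
    o=-R.T@t; r=R.T@np.array([s[0],s[1],1.])
    return o+r*(depth if depth is not None else (z-o[2])/r[2])
def w2px(cam,X,cal=None):
    c=cal or manip.get_calibration(cam); K=np.array(c["camera_matrix"])
    p=np.array(c["R"])@np.array(X)+np.array(c["t"]); s=p[:2]/p[2]; s=s*(1+c["k1"]*(s@s))
    return K[:2,:2]@s+K[:2,2]
def down(a):  # tool down, jaw axis (y) at angle a in world
    x=np.array([0,0,-1.]);y=np.array([np.cos(a),np.sin(a),0]);return np.column_stack([x,y,np.cross(x,y)])
def save(n,im): cv2.imwrite("pics/"+n+".png",cv2.cvtColor(im,cv2.COLOR_RGB2BGR))
E
python3 - <<'E'
from h import *
ims=[]
for cam in("top","scene"):
    im,d=manip.grab_frame(cam); np.savez("%s0.npz"%cam,im=im,d=d); save(cam+"0",cv2.resize(im,(800,600),interpolation=cv2.INTER_CUBIC))
    for n in("lid_knob","lid","crock_mid","coaster_top","grip_post","hub","tongue_tip","jam","mustard","plate","fork","mug"):
        print(cam,n,[(np.round(r["at"],3).tolist(),round(r["confidence"],2),w2px(cam,r["at"]).round().tolist()) for r in manip.look_for(cam,n)[:3]])
print(manip.current_time(),manip.current_tcp_rot())
E
```

```text
pics
top lid_knob [([0.507, 0.066, 0.087], 0.74, [202.0, 229.0])]
top lid [([0.507, 0.064, 0.087], 0.56, [203.0, 229.0])]
top crock_mid []
top coaster_top [([0.624, -0.506, 0.011], 0.94, [392.0, 189.0]), ([0.494, -0.351, 0.013], 0.85, [343.0, 232.0])]
top grip_post [([0.626, -0.06, 0.072], 0.61, [246.0, 188.0]), ([0.571, -0.001, 0.032], 0.57, [227.0, 208.0])]
top hub [([0.573, -0.002, 0.029], 0.7, [227.0, 207.0])]
top tongue_tip [([0.412, -0.04, 0.006], 0.48, [241.0, 261.0])]
top jam [([0.533, -0.063, 0.098], 0.82, [248.0, 219.0])]
top mustard [([0.626, 0.024, 0.089], 0.93, [217.0, 187.0]), ([0.81, 0.092, 0.002], 0.31, [197.0, 132.0])]
top plate [([0.551, 0.312, 0.013], 0.59, [125.0, 216.0]), ([0.731, 0.22, 0.093], 0.31, [149.0, 152.0])]
top fork [([0.739, 0.067, 0.008], 0.49, [205.0, 154.0])]
top mug [([0.729, -0.316, 0.037], 0.68, [331.0, 154.0]), ([0.412, -0.04, 0.008], 0.58, [241.0, 261.0])]
scene lid_knob [([0.511, 0.054, 0.089], 0.7, [255.0, 167.0])]
scene lid [([0.514, 0.057, 0.086], 0.67, [256.0, 168.0])]
scene crock_mid [([0.533, 0.038, 0.06], 0.52, [257.0, 179.0])]
scene co
[... 191 characters left out ...]
-0.035, 0.032], 0.73, [256.0, 207.0]), ([0.728, -0.31, 0.056], 0.58, [217.0, 283.0])]
scene tongue_tip [([0.406, -0.047, 0.005], 0.58, [210.0, 188.0]), ([0.531, 0.035, 0.062], 0.27, [255.0, 179.0])]
scene jam [([0.553, -0.074, 0.076], 0.92, [236.0, 195.0])]
scene mustard [([0.646, 0.01, 0.069], 0.71, [279.0, 197.0]), ([0.543, 0.317, 0.006], 0.69, [311.0, 158.0])]
scene plate [([0.546, 0.318, 0.005], 0.65, [312.0, 158.0])]
scene fork [([0.742, 0.059, 0.005], 0.73, [315.0, 221.0])]
scene mug [([0.729, -0.312, 0.055], 0.8, [217.0, 284.0])]
1.3 [[-1.18782176e-05  2.34665534e-01  9.72076173e-01]
 [ 8.54606042e-06  9.72076173e-01 -2.34665534e-01]
 [-1.00000000e+00  5.52001345e-06 -1.35519981e-05]]
```

View pics/top0.png

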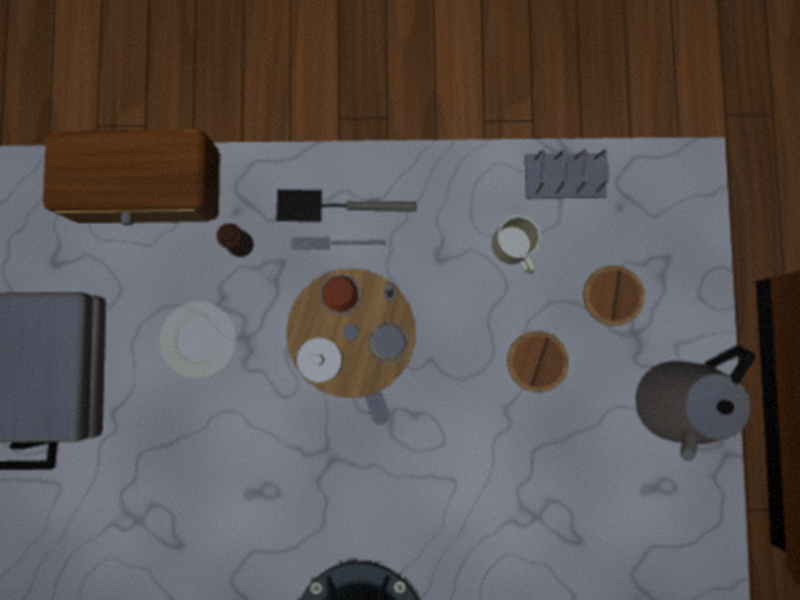

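View pics/scene0.png

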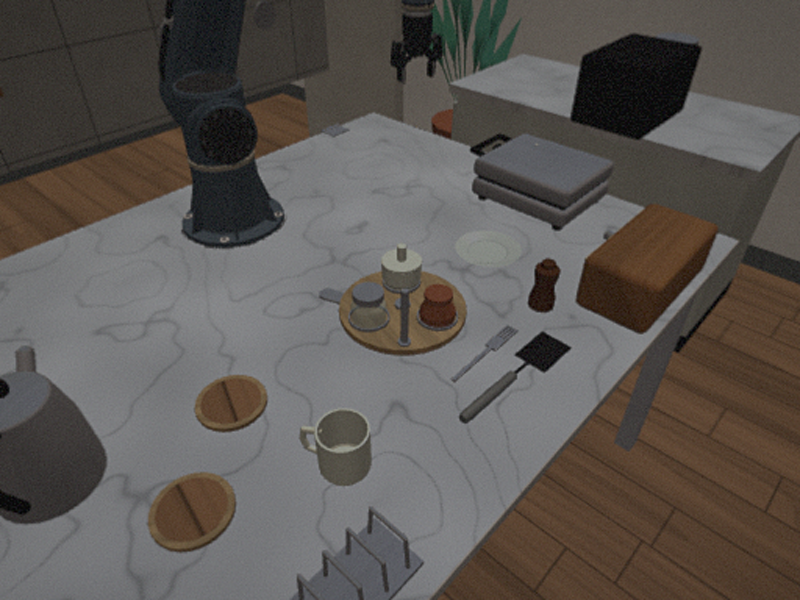

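Top view (800 px scale): lid with knob at (319,358), the post at (390,290), jam (388,341), mustard (340,293) and the tongue tip (378,412). There are two coasters, at (538,361) and (614,295). The other round things are the plate (198,340), the mug and the kettle. By the description I choose the coaster at (538,361): it is 0.61 m from the base against 0.80 m. Next is a close look from the wrist.

Run:
```python
from h import *
c=manip.get_calibration("wrist");R=np.array(c["R"]);o=-R.T@np.array(c["t"])
T=np.array(manip.current_tcp_rot());p=np.array(manip.current_ee_pos())
print("cam in tool",T.T@(o-p),"\n",(T.T@R.T).round(3),c["camera_matrix"],c["k1"])
off=T.T@(o-p); ax=T.T@R.T[:,2]
for a in (0,np.pi/2,np.pi,-np.pi/2):
  for z in(.3,.35,.4):
    D=down(a); cz=D@off; ray=D@ax
    h=z+cz[2]-.05; tgt=np.array([.555,-.005]); pos=np.r_[tgt-cz[:2]-ray[:2]/-ray[2]*h,z]
    q=manip.inverse_kinematics(pos.tolist(),D.tolist()); print(round(a,2),z,pos.round(3),None if q is None else np.round(q,2))
```

```text
cam in tool [-1.43010429e-01 -1.00926990e-04 -7.74754631e-02] 
 [[-0.    -0.302  0.953]
 [ 1.     0.001  0.   ]
 [-0.001  0.953  0.302]] [[273.34084736   0.         252.41369   ]
 [  0.         273.34084736 187.19576609]
 [  0.           0.           1.        ]] -0.033992672340796885
0 0.3 [0.555 0.042 0.3  ] [-0.01  0.3   1.55 -0.    1.29 -0.01]
0 0.35 [0.555 0.058 0.35 ] [ 0.02  0.27  1.47 -0.    1.4   0.02]
0 0.4 [0.555 0.074 0.4  ] [ 0.05  0.26  1.37 -0.    1.51  0.05]
1.57 0.3 [ 0.508 -0.005  0.3  ] [-0.1   0.21  1.67 -0.    1.26 -1.67]
1.57 0.35 [ 0.492 -0.005  0.35 ] [-0.1   0.14  1.63 -0.    1.37 -1.68]
1.57 0.4 [ 0.476 -0.005  0.4  ] [-0.11  0.09  1.57 -0.    1.48 -1.68]
3.14 0.3 [ 0.555 -0.052  0.3  ] None
3.14 0.35 [ 0.555 -0.068  0.35 ] None
3.14 0.4 [ 0.555 -0.084  0.4  ] None
-1.57 0.3 [ 0.602 -0.005  0.3  ] [-0.09  0.39  1.42 -0.    1.33  1.49]
-1.57 0.35 [ 0.618 -0.005  0.35 ] [-0.08  0.39  1.3  -0.    1.45  1.49]
-1.57 0.4 [ 0.634 -0.005  0.4  ] [-0.08  0.41  1.16 -0.    1.57  1.49]
```

Run:
```python
from h import *
manip.move_ptp([.555,.045,.32],down(0).tolist())
import pickle
c=manip.get_calibration("wrist"); im,d=manip.grab_frame("wrist"); pickle.dump((c,im,d),open("w1.pkl","wb")); save("w1",cv2.resize(im,(800,600),interpolation=cv2.INTER_CUBIC))
for n in("lid_knob","lid","crock_mid","grip_post","hub","tongue_tip","jam","mustard"):
    print(n,[(np.round(r["at"],3).tolist(),round(r["confidence"],2),w2px("wrist",r["at"],c).round().tolist()) for r in manip.look_for("wrist",n)[:3]])
# point cloud
K=np.array(c["camera_matrix"]);v,u=np.mgrid[:384,:512]
s=cv2.undistortPoints(np.stack([u,v],-1).reshape(-1,1,2).astype(float),K,np.array([c["k1"],0,0,0,0.])).reshape(384,512,2)
P=(np.dstack([s*d[...,None],d])-np.array(c["t"]))@np.array(c["R"]); P[d==0]=np.nan
np.save("P1.npy",P)
def circ(m,name):
    xy=P[m][:,:2]
    if len(xy)<10: return print(name,len(xy))
    (cx,cy),r=cv2.minEnclosingCircle(xy.astype(np.float32)); print(name,len(xy),"mean",xy.mean(0).round(4),"minc",round(cx,4),round(cy,4),round(r,4),"z",np.median(P[m][:,2]).round(4))
z=P[...,2]; 
near=lambda x,y,r:np.hypot(P[...,0]-x,P[...,1]-y)<r
circ((z>.110)&(z<.13)&near(.507,.066,.03),"knobtop")
circ((z>.082)&(z<.094)&near(.507,.066,.06),"lidface")
circ((z>.14)&(z<.16)&near(.63,-.06,.05),"posttop")
circ((z>.08)&(z<.15)&near(.63,-.06,.04),"post")
circ((z>.025)&(z<.036)&near(.57,0,.15),"disc")
circ((z>.003)&(z<.015)&near(.42,-.04,.06),"tongue")
print(manip.current_time())
```

```text
lid_knob [([0.512, 0.062, 0.082], 0.94, [222.0, 147.0])]
lid [([0.51, 0.066, 0.088], 0.69, [220.0, 144.0])]
crock_mid []
grip_post [([0.628, -0.06, 0.101], 0.85, [302.0, 232.0])]
hub [([0.578, 0.008, 0.031], 0.6, [267.0, 174.0])]
tongue_tip [([0.406, -0.039, 0.009], 0.89, [168.0, 197.0]), ([0.63, 0.038, 0.091], 0.2, [306.0, 165.0])]
jam [([0.539, -0.054, 0.095], 0.87, [242.0, 226.0]), ([0.413, -0.043, 0.01], 0.4, [172.0, 199.0])]
mustard [([0.628, 0.04, 0.086], 0.78, [304.0, 163.0])]
knobtop 206 mean [0.5079 0.0645] minc 0.5073 0.0636 0.01 z 0.1211
lidface 2505 mean [0.5078 0.0653] minc 0.5072 0.0636 0.041 z 0.0874
posttop 99 mean [ 0.6317 -0.0632] minc 0.6324 -0.0647 0.0067 z 0.1496
post 267 mean [ 0.6308 -0.0615] minc 0.6322 -0.0647 0.0072 z 0.1224
disc 10887 mean [0.5635 0.0215] minc 0.5592 0.0103 0.125 z 0.0305
tongue 538 mean [ 0.41   -0.0406] minc 0.4078 -0.0287 0.0369 z 0.0075
4.0833
```

View pics/w1.png

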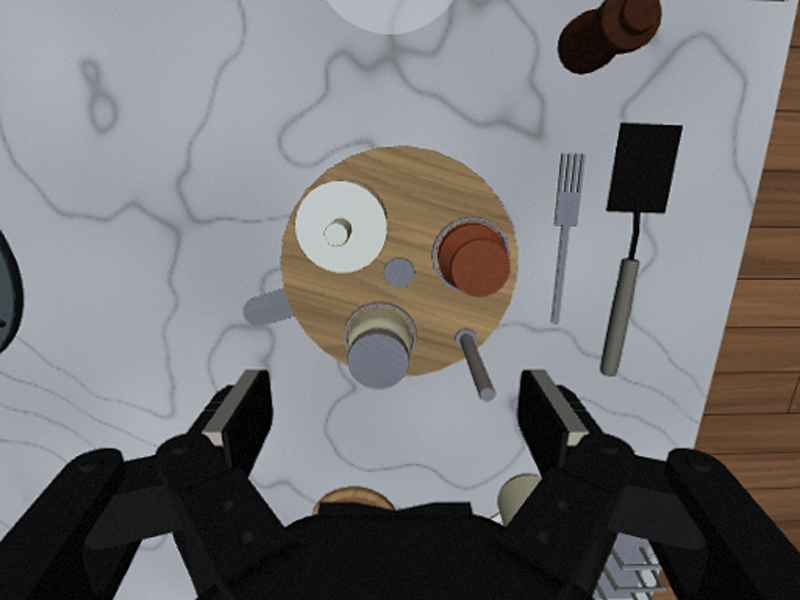

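The wrist view shows the lid knob at (337,233), the post top at (487,393), the tongue at (268,308) and the pot rings. The distances agree with the given sizes: knob to post is 179 mm against 180, and the disc's radius is 125 mm. Next I find the tongue's direction and the coaster's centre, then lift the lid.

Run:
```python
from h import *
P=np.load("P1.npy"); H=np.array([.5593,.0102])
r=np.hypot(P[...,0]-H[0],P[...,1]-H[1]); th=np.arctan2(P[...,1]-H[1],P[...,0]-H[0])%(2*np.pi)
m=(P[...,2]>.004)&(P[...,2]<.02)&(r>.135)&(r<.2)&(P[...,0]<.45)&(abs(P[...,1]+.03)<.05)
print("tongue",m.sum(),"rmax",np.percentile(r[m],99),np.median(P[m][:,2]))
for a,b in((.14,.15),(.15,.16),(.16,.17)):
    t=th[m&(r>=a)&(r<b)]; print(a,t.mean(),(t.min()+t.max())/2,np.ptp(t)*(a+b)/2)
f=np.load("top0.npz");c=manip.get_calibration("top");d=f["d"];v,u=np.mgrid[:384,:512]
s=cv2.undistortPoints(np.stack([u,v],-1).reshape(-1,1,2).astype(float),np.array(c["camera_matrix"]),np.array([c["k1"],0,0,0,0.])).reshape(384,512,2)
Q=(np.dstack([s*d[...,None],d])-np.array(c["t"]))@np.array(c["R"])
hsv=cv2.cvtColor(f["im"],cv2.COLOR_RGB2HSV)
m=(hsv[...,1]>80)&(np.hypot(Q[...,0]-.494,Q[...,1]+.351)<.075)
(cx,cy),rr=cv2.minEnclosingCircle(Q[m][:,:2].astype(np.float32)); print("coaster",m.sum(),Q[m].mean(0),cx,cy,rr)
# pick the lid
D=down(0).tolist(); L=[.5072,.0636]
manip.set_gripper(1.0,40)
manip.move_ptp(L+[.16],D); manip.move_l(L+[.093],max_speed=.06)
manip.set_gripper(0.0,40); print("grip",manip.current_grip_width(),manip.current_force())
manip.move_l(L+[.113],max_speed=.03); manip.move_l(L+[.26],max_speed=.15)
print(manip.current_grip_width(),manip.current_force(),manip.current_time())
manip.move_ptp([.494,-.30,.26],D)
import pickle
c=manip.get_calibration("wrist"); im,d=manip.grab_frame("wrist"); pickle.dump((c,im,d),open("w2.pkl","wb")); save("w2",im)
print([(r["at"],r["confidence"]) for r in manip.look_for("wrist","coaster_top")],[(r["at"],r["confidence"]) for r in manip.look_for("wrist","lid")],manip.current_time())
```

```text
tongue 505 rmax 0.1859044972645522 0.007450000213419104
0.14 3.47365970194875 3.4753723252464863 0.034483726853403875
0.15 3.4713891415269993 3.474582007417843 0.03460551560928957
0.16 3.4698074046950462 3.4721482036630404 0.033409225916884736
coaster 1135 [ 0.49771922 -0.35342281  0.01086305] 0.4983949363231659 -0.35369357466697693 0.05911915376782417
grip 0.2219429565526771 [-1.72835893 -0.30947564  4.14621342]
0.21875740250866813 [-0.87911775  0.16701758 -1.56458819] 8.8417
[([0.5065, -0.3098, 0.009], 0.83), ([0.6306, -0.4745, 0.0117], 0.57), ([0.8049, -0.1081, 0.0211], 0.17)] [([0.4987, -0.2861, 0.2519], 0.75)] 10.3583
```

View pics/w2.png

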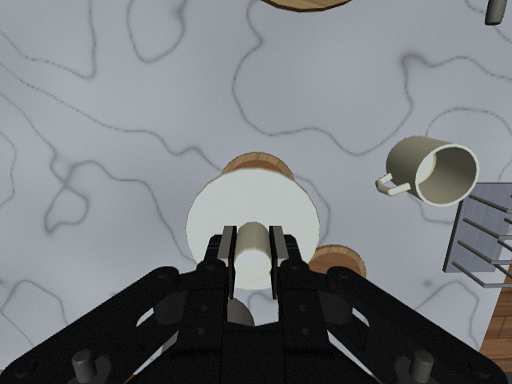

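The lid hangs level in the fingers, with the chosen coaster's far edge under it at (258,153). I lower it onto (0.498, -0.3535) while watching the force.

Run:
```python
from h import *
import pickle
c,im,d=pickle.load(open("w2.pkl","rb")); print("edge",px2world("wrist",258,153,z=.01,cal=c))
C=[.498,-.3535]
manip.move_l(C+[.10],max_speed=.15); manip.move_l(C+[.040],max_speed=.08)
f0=manip.current_force()[2]
for z in np.arange(.037,.022,-.0015):
    manip.move_l(C+[float(z)],max_speed=.02); f=manip.current_force()[2]
    if f-f0>2.5: break
print("contact z",manip.current_ee_pos(),f0,f,manip.current_grip_width())
manip.set_gripper(.5); manip.set_gripper(1.0)
manip.move_l(C+[.10],max_speed=.1)
manip.move_l(C+[.26],max_speed=.25)
manip.move_l([.498,-.30,.26])
c=manip.get_calibration("wrist"); im,d=manip.grab_frame("wrist"); pickle.dump((c,im,d),open("w3.pkl","wb")); save("w3",im)
K=np.array(c["camera_matrix"]);v,u=np.mgrid[:384,:512]
s=cv2.undistortPoints(np.stack([u,v],-1).reshape(-1,1,2).astype(float),K,np.array([c["k1"],0,0,0,0.])).reshape(384,512,2)
P=(np.dstack([s*d[...,None],d])-np.array(c["t"]))@np.array(c["R"]); P[d==0]=9
z=P[...,2];n=np.hypot(P[...,0]-C[0],P[...,1]-C[1])<.08
for a,b,nm in((.05,.065,"knob"),(.018,.028,"lid"),(.006,.014,"coaster")):
    m=n&(z>a)&(z<b); (cx,cy),r=cv2.minEnclosingCircle(P[m][:,:2].astype(np.float32)); print(nm,m.sum(),np.median(z[m]),round(cx,4),round(cy,4),round(r,4))
print(manip.current_time())
# plan of the turn
H=np.array([.5593,.0102]);crock=np.arctan2(.0636-H[1],.5072-H[0]);rot=3.4735-crock;post=np.arctan2(-.0647-H[1],.6324-H[0]);print("rot",rot,"post",post)
for a0 in(-1.5,-1.,-.5,0.,.5,1.,1.5):
    print(a0,[None if (q:=manip.inverse_kinematics([*(H+.105*np.array([np.cos(post+k*rot),np.sin(post+k*rot)])),.111],down(a0+k*rot).tolist())) is None else np.round(q,2).tolist() for k in(0,1)])
```

```text
edge [ 0.5024406  -0.29404696  0.01      ]
contact z [ 0.49807246 -0.35357372  0.02917129] -1.5290166767408322 13.357637823220045 0.21574247884775521
knob 166 0.057145587840904635 0.4982 -0.3531 0.0098
lid 2060 0.0235103220613611 0.4982 -0.3535 0.041
coaster 2344 0.010624345219558282 0.5003 -0.3534 0.06
17.4083
rot 1.1296271610809097 post -0.7975597259444948
-1.5 [[-0.18, 0.64, 1.51, -0.0, 0.99, 1.32], [-0.0, 0.68, 1.44, -0.0, 1.02, 0.37]]
-1.0 [[-0.18, 0.64, 1.51, -0.0, 0.99, 0.82], [-0.0, 0.68, 1.44, -0.0, 1.02, -0.13]]
-0.5 [[-0.18, 0.64, 1.51, -0.0, 0.99, 0.32], [-0.0, 0.68, 1.44, -0.0, 1.02, -0.63]]
0.0 [[-0.18, 0.64, 1.51, -0.0, 0.99, -0.18], [-0.0, 0.68, 1.44, -0.0, 1.02, -1.13]]
0.5 [[-0.18, 0.64, 1.51, -0.0, 0.99, -0.68], [-0.0, 0.68, 1.44, -0.0, 1.02, -1.63]]
1.0 [[-0.18, 0.64, 1.51, -0.0, 0.99, -1.18], [-0.0, 0.68, 1.44, -0.0, 1.02, -2.13]]
1.5 [[-0.18, 0.64, 1.51, -0.0, 0.99, -1.68], [-0.0, 0.68, 1.44, -0.0, 1.02, -2.63]]
```

View pics/w3.png

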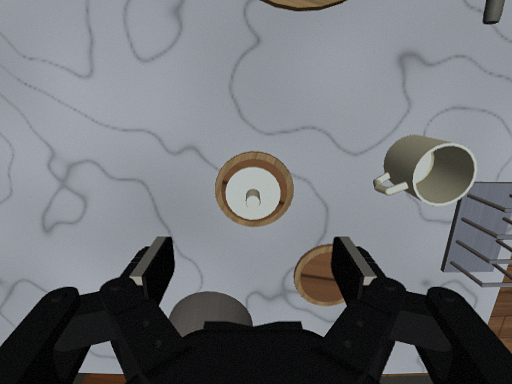

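The lid stands knob up, 2 mm from the coaster's centre: knob at (253,197), lid face at 23.5 mm as expected. Next I take the post with the jaws tangential and turn the table by +1.13 rad, rotating the tool with it.

Run:
```python
from h import *
import pickle
H=np.array([.5593,.0102]);post=-.7976;rot=1.1296
pt=lambda th,z:[*(H+.1055*np.array([np.cos(th),np.sin(th)])).tolist(),z]
D=lambda th:down(th+np.pi/2).tolist()
manip.move_ptp(pt(post,.24),D(post)); manip.move_l(pt(post,.111),max_speed=.1)
manip.set_gripper(0.0,40); print("grip",manip.current_grip_width(),manip.current_force())
n=9
for k in range(1,n+1):
    th=post+rot*k/n; manip.move_l(pt(th,.111),D(th),max_speed=.05)
print(manip.current_grip_width(),manip.current_force(),manip.current_ft_torque(),manip.current_ee_pos(),manip.current_time())
manip.dwell(.3)
c=manip.get_calibration("wrist"); im,d=manip.grab_frame("wrist"); pickle.dump((c,im,d),open("w4.pkl","wb")); save("w4",im)
im,d=manip.grab_frame("top"); np.savez("top4.npz",im=im,d=d); save("top4",cv2.resize(im[100:320,80:420],None,fx=2.3,fy=2.3,interpolation=cv2.INTER_CUBIC))
for cam in("wrist","top"):
    for n in("crock_mid","grip_post","tongue_tip","jam","mustard"): print(cam,n,[(np.round(r["at"],3).tolist(),round(r["confidence"],2)) for r in manip.look_for(cam,n)[:2]])
K=np.array(c["camera_matrix"])
d=pickle.load(open("w4.pkl","rb"))[2];v,u=np.mgrid[:384,:512]
s=cv2.undistortPoints(np.stack([u,v],-1).reshape(-1,1,2).astype(float),K,np.array([c["k1"],0,0,0,0.])).reshape(384,512,2)
P=(np.dstack([s*d[...,None],d])-np.array(c["t"]))@np.array(c["R"]); P[d==0]=9
F=H+.075*np.array([np.cos(3.4735),np.sin(3.4735)])
m=(P[...,2]>.075)&(P[...,2]<.086)&(np.hypot(P[...,0]-F[0],P[...,1]-F[1])<.06)
if m.sum()>10:print("rim",m.sum(),cv2.minEnclosingCircle(P[m][:,:2].astype(np.float32)),"front",F)
```

```text
grip 0.1512728015713713 [-0.28168451  0.29080886  1.78087395]
0.1473227159961711 [-1.06589275 -0.23430063  5.02423407] [-0.11947996  0.33432103  0.00877356] [0.65888469 0.04421382 0.11114593] 24.3167
wrist crock_mid [([0.575, 0.08, 0.091], 0.67)]
wrist grip_post [([0.65, 0.044, 0.121], 0.69), ([0.575, 0.022, 0.032], 0.6)]
wrist tongue_tip [([0.734, -0.013, 0.005], 0.58)]
wrist jam [([0.61, -0.04, 0.097], 0.58)]
wrist mustard [([0.573, 0.076, 0.088], 0.73), ([0.651, 0.043, 0.124], 0.57)]
top crock_mid [([0.489, -0.015, 0.035], 0.84)]
top grip_post []
top tongue_tip [([0.556, -0.057, 0.031], 0.7), ([0.412, -0.038, 0.004], 0.57)]
top jam [([0.607, -0.041, 0.099], 0.96)]
top mustard [([0.498, -0.35, 0.023], 0.53), ([0.409, -0.043, 0.006], 0.34)]
```

View pics/w4.png

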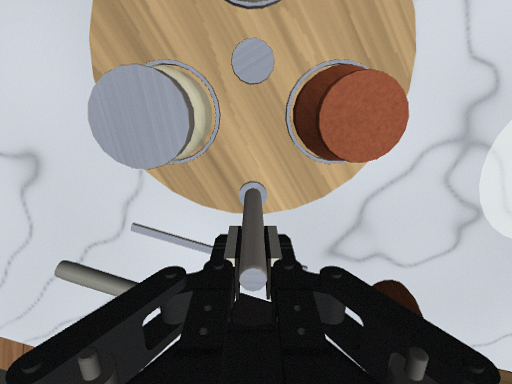

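View pics/top4.png

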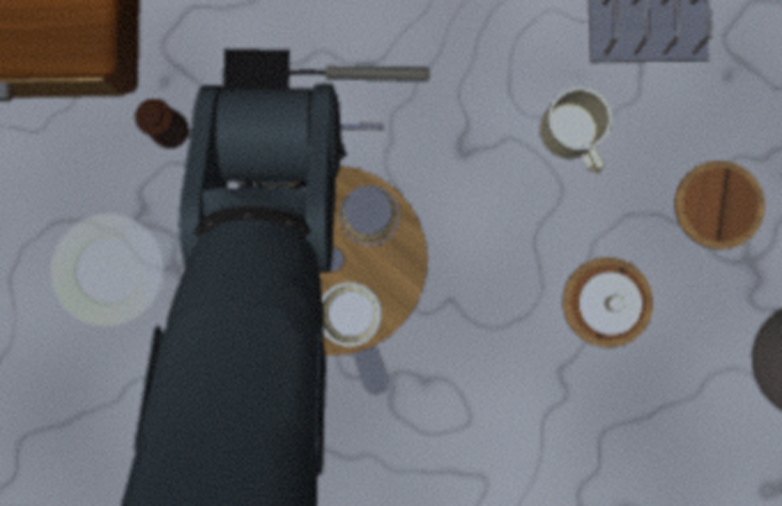

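The open crock is at (350,315), in line between the hub (333,262) and the tongue (372,372). The network puts it at (0.489, -0.015) and the computed front spot is (0.488, -0.014). The post is held at (253,250) in the wrist view, the jars are upright, and the lid is on the coaster.

Run:
```python
from h import *
manip.dwell(.4); print(manip.current_grip_width(),np.abs(manip.current_joint_vel()).max(),manip.current_time())
manip.sign_off()
```

```text
0.15224504490005047 0.0018777177624325603 25.6167
the job is handed in; nothing more can be done
```

I handed the job in at 25.6 s: the lid is on the coaster, the open crock stands behind the tongue, and the gripper is still holding the post. `sign_off` gives no verdict, so this rests on my own checks.

- **Lid:** I lifted it off by the knob and set it down gently, knob up, on the nearer coaster. It sits about 2 mm from the coaster's centre. Its upper face measured 23.5 mm above the ledge, as it should, and it was let go.
- **Turntable:** I gripped the post and turned the table about +1.13 rad. The crock was then found at (0.489, -0.015) against a computed front spot of (0.488, -0.014), which is about 1 mm off.
- **At the end:** the arm was still, with the fingers closed on the post at 40 N set grip. I did not read the finger-to-post contact force directly. The pots were upright, and the ledge objects in view had not visibly moved.

**Disagreements:** some network reports were wrong:
- From the wrist view, crock_mid was placed on the jam jar, and mustard was placed there too.
- From the wrist view, tongue_tip was placed beyond the carousel, near the fork.
- From the top view, mustard was placed on the lid and tongue_tip on the disc.

I rejected these after checking the pictures. My own fit of the crock's rim in the final wrist picture found no points, because the rim was mostly out of view. The final crock position therefore rests on the top camera and the turn I computed, which agree.

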